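# Feed a seal-stone blank along the lapping fence with a push stick

## Robot

A 6-joint arm with a two-finger parallel gripper is mounted at the origin on the work surface. World frame = base frame: x ahead of the robot, y to its left, z up, the work surface at z = 0. Lengths are in m, angles in rad, forces in N, time in s.
With the tool pointing down it reaches from about 0.325 to 0.75 m from the base axis. Payload 7.6 kg.
Tool frame: the origin (TCP) lies midway between the tips of the shut fingers; the grasp point (between the pads) lies 19 mm behind it; z points along the fingers, y is the line along which they close (so a half turn about z gives the same grasp; the last joint's range is limited). The gripper opens to 85 mm and grips with 20 to 120 N. Pads are 22 mm wide; open, the fingers measure 114 mm over their backs; the gripper's body (76 mm by 85 mm) begins 54 mm behind the grasp point. The pads swing forward as they close: fully open they stand 13 mm farther back than shut.
Start: joints at [-1.348, 0.052, 1.401, -0, 1.689, -0.07], TCP at [0.152, -0.503, 0.231] pointing down, gripper open.
Joint ranges: [-2.9, 2.9], [-0.91, 2.17], [0.12, 2.37], [-1.06, 4.2], [0.26, 2.73], [-2.93, 2.93]. Speed limits (rad/s): [2.57, 2.57, 3.01, 3.14, 3.14, 3.14].

## Interface

Orientations are given as a rotation vector (axis times angle).
In Python, from bench import r, imaging, job_done gives the robot as it stands.
- The arm moves only by the tool apply_moves, never from a script. Its arguments are lists of equal length, an entry for each row: "offset": the shift along the tool's x, y, z in fractions of the full range, 1 being 1000 mm, a list of three; "rotation": the turn, a rotation vector about the tool's x, y, z in shares of pi rad (1.0 is pi rad), a list of three; "hand": the finger opening in mm, from 0 to 85.4. In form: {"offset": [[dx, dy, dz], ...], "rotation": [[wx, wy, wz], ...], "hand": [hand, ...]}. A call has 1 to 12 rows; each row is the pose to reach, as a shift and turn from the pose commanded when the call began, along the tool's axes at that moment; what a row does not reach only later rows make up. A row lasts 1/10 s, in which the tool goes at most 50 mm and 8.59 degrees, less where a joint would pass 70% of its speed; a pose out of reach is approached as far as the arm can. A shift or turn number past 1, either way, is cut back to 1. A call with a gripper value outside its range is refused whole. The fingers move at their own pace and stop on an object; the grip force is fixed at half the most. Time passes only in rows, so rows that repeat a pose let the fingers close. It gives the time, the measured TCP pose, the force, the opening and the grip force at its end, in the units of the state.
- r.get_state(): the state, without advancing time (a new reading comes with each control period).
- imaging.grab_frame(name): name is "scene" or "top" or "wrist"; returns the picture (420x560x3 uint8, red, green, blue); there is no depth.
- imaging.camera_model(name): a dict with "camera_matrix" (3x3 intrinsics, pixels), "position" and "rotation" of the camera in the world. Camera axes: x right, y up, looking along -z (the intrinsics and any distortion apply to the point x, -y, -z); pixel columns grow to the right and rows downward; lengths in m; the calibration is good to about 2 mm. A picture is of the moment at which its call begins: read the wrist's pose just before it. camera_model takes no time and is no camera call; for the wrist camera it gives the pose at the moment of the call.
- job_done(): hands the job in; it is judged then, once.
The state is a dict: "clock": time; "joints": joint angles; "dq": joint speeds; "joint_efforts": joint torques, N m; "tool_pos": TCP position; "tool_rot": TCP orientation; "force": force on the tool from outside, world axes, zero at the start; "ft_torque": the same for the moment, N m; "opening": opening from 0.0 (shut) to 1.0 (fully open); "grasp_force": force on a finger pad.
Only numpy, scipy, OpenCV 4.12 (cv2) and the standard library are available. Lean on these libraries where they do the work, as an engineer would, in place of code of your own. Each camera call takes 0.05 s, during which the arm holds its last target. There are 200 camera calls.

## Task

Take the wooden push stick from its tray, and with its notched nose press the stone blank flush against the jig's metal fence where it lies, then feed it along the fence over the dark abrasive strip until it is fully home against the end stop, firmly held there for a moment. Keep the blank pressed flush on the fence all the way with a light steady push of about 6 N, never more than 15 N on fence or stop, and touch the blank with nothing but the stick. Then lay the stick back in its tray, sole down, leaving the blank in its corner and everything else undisturbed.

Things in the scene. Friction and masses are not known exactly. Their poses are not given: they have to be found in the camera images.
- jig: fixed plywood board 130 x 360 x 18 mm; origin at the centre of its underside, x across the board towards the fence, y along it, z up. The blank is fed along the board's -y. A dark abrasive strip, flush in the board (look only), runs from y = +60 to y = -90 mm.
- fence: straight aluminium rail fixed on the jig, 300 mm long (y from -150 to +150), 18 mm thick, 22 high. Origin on the board's top (18 mm above the table), at mid-length, on the face that the blank slides along: that face is the plane x = 0, the blank's lane is at x < 0, the feed goes along -y. Rigid. With the blank pressed on it by 6 N, feeding meets 3 to 11 N of drag.
- stop: dark wooden end stop fixed across the lane, 46 x 18 mm, 22 high; origin on the board's top in the middle of its face: the face that meets the blank is the plane y = 0, the blank comes from y > 0. Axes parallel to the fence's. Rigid. Stop and fence form the corner in which the blank ends.
- stone: pale stone blank, 30 (x) x 64 (y) x 30 (z) mm, 0.1 to 0.21 kg, loose on the jig board at the end away from the stop, 0 to 27 mm off the fence, up to 0.2 rad askew. Origin at the centre of its underside. Its +x side is to slide on the fence, -y end leading; home, its origin is 15 mm from the fence face and 32 mm from the stop face. Sliding it takes 0.5 to 2.5 N.
- stone_lead (a point): leading edge of the blank's fence-side face (+15, -32, 11 mm from the blank's origin)
- stone_tail (a point): trailing edge of the blank's fence-side face (+15, +32, 11 mm from the blank's origin)
- stick: wooden push stick, 0.075 kg: flat sole 90 x 34 x 16 mm (x from -55 to +35 mm, y -17 to +17) with an upright handle fin, 50 long (x) x 16 thick (y), up to 70 mm height, and a cheek at the nose. Origin on the underside, under the middle of the fin; x points forward. In use x is along the fence's -y and y towards the fence, sole a few mm over the board. Lies in the tray at the start.
- stick_nose (a point): middle of the stick's flat nose (35, 0, 8 mm from its origin). From the nose a cheek, 8 thick and 16 high, runs forward to x = +71 mm at y from -17 to -9. Nose and the cheek's inner face (y = -9) form an L notch for the blank's trailing outer corner: nose on its trailing end, cheek on its side away from the fence.
- stick_grip (a point): where to grip the fin (0, 0, 52 mm from the stick's origin), from above, fingers closing along the stick's y; 50 N holds it firmly. Fingertips 30 mm or more above the sole clear the fence.
- tray: fixed low wooden tray 200 x 85 mm, floor 5 mm thick, walls 5 mm thick, 14 mm high overall; origin at the centre of its underside, x along its length. Left of the jig.
- tin: round brass tin, 36 mm across, 22 tall, standing on the jig board beyond the end stop; bystander
- offcut: small stone offcut 18 x 50 x 16 mm on the jig board behind the fence; bystander
- jar: amber jar with steel cap, 60 mm across, 85 tall, left; bystander
- bottle: green glass bottle, 52 mm across, 120 tall, right; bystander
- brush: brush lying on the table, right; bystander
- tall_blank: upright stone blank 28 x 28 x 70 mm on the table, right; bystander
- cup: white cup, 64 mm across, 60 tall, right, near the robot; bystander

How it is judged:
On the way, in this order (a step that is already met when the one before it is completed fails the run):
1. the push stick is lifted out of its tray (z of stick in the frame of tray above 0.03 m and contact force between the fingers and stick above 1 N), for 0.2 s.
2. in the first part of the strip (blank's origin 90 to 140 mm before the stop) the stick presses the blank on the fence with more than 2.5 N for 0.2 s (y of stone in the frame of stop between 0.09 and 0.14 m and contact force between stone and fence above 2.5 N and contact force between stick and stone above 1 N), for 0.2 s.
3. in the last part of the strip (origin 36 to 90 mm before the stop) it is still so pressed for 0.2 s (y of stone in the frame of stop between 0.036 and 0.09 m and contact force between stone and fence above 2.5 N and contact force between stick and stone above 1 N), for 0.2 s.
4. the stick seats the blank on the stop with more than 2 N, for 0.2 s (contact force between stone and stop above 2 N and contact force between stick and stone above 1 N), for 0.2 s.
At the end, for the whole second after the job is handed in: The blank lies flat in the corner, both edges of its fence-side face within 2.5 mm of the fence and its leading end within 2.5 mm of the stop; the push stick lies sole down in its tray (origin inside the tray, tilt under 0.2 rad), released and at rest (x of each of stone_lead, stone_tail in the frame of fence above -0.0025 m and y of stone_lead in the frame of stop below 0.0025 m and height (world z) of stone below 0.021 m and x of stick in the frame of tray between -0.1 and 0.1 m and y of stick in the frame of tray between -0.0375 and 0.0375 m and height (world z) of stick below 0.018 m and angle between stick's own z axis and vertical below 0.2 rad and linear speed of each of stick, stone below 0.01 m/s); the robot touches nothing.
It fails at once if on the strip (blank's origin 36 to 140 mm before the stop) an edge of the blank's fence-side face is more than 3 mm off the fence (y of stone in the frame of stop between 0.036 and 0.14 m and x of any of stone_lead, stone_tail in the frame of fence below -0.003 m).
It fails at once if the blank is pressed on the fence with more than 15 N (contact force between stone and fence above 15 N).
It fails at once if the blank is pressed on the stop with more than 15 N (contact force between stone and stop above 15 N).
It fails at once if the robot touches the blank itself (arm or fingers) (contact force between any of the arm, the fingers and stone above 0.5 N).
It fails at once if a bystander is moved by more than 15 mm (distance of any of tin, offcut, jar, bottle, brush, tall_blank, cup from where it was at the start of the episode above 0.015 m).
It also fails if it takes over 67 s, if anything falls off the work surface, if the arm or the gripper's body presses on something with over 40 N, if the wrist force passes 120 N, or if a joint passes its speed limit or range.

## Working session

There is one attempt and no reset: what is moved stays moved. The work goes in short steps, Python scripts to look and compute and a tool call to move; the robot and the scene stay as the last step left them, time stands still between calls to the robot, and variables do not carry over. Pictures are saved under pics/ and viewed, at most 10 in all, crops included, and the job is handed in when it is done.

Besides the shell and the picture viewer there is one more tool, called after "Request:" in YAML: its name, and indented under it one key for each argument. apply_moves: Moves the arm, as the interface text tells. Its arguments: {"type":"object","properties":{"offset":{"type":"array"},"rotation":{"type":"array"},"hand":{"type":"array"}},"required":["offset","rotation","hand"]}

```bash
ls; mkdir -p pics
python3 - <<'E'
from bench import r, imaging
import cv2,numpy as np
s=r.get_state();print(s)
for n in ("scene","top"):
    f=imaging.grab_frame(n);cv2.imwrite(f"pics/{n}0.png",f[:,:,::-1]);m=imaging.camera_model(n);np.save(f"pics/{n}0.npy",f);print(n,m)
E
```

```text
pics
{'clock': 0.0, 'joints': array([-1.34832131e+00,  5.28555176e-02,  1.40173679e+00, -1.40881192e-05,
        1.68858358e+00, -7.03362353e-02]), 'dq': array([ 0.00081599, -0.00134551,  0.00176829, -0.00026314,  0.00149454,
        0.00160262]), 'joint_efforts': array([-2.14448073e-04, -3.81669652e+01, -3.60184157e+01, -5.40559495e-05,
        6.19180355e-03, -1.68681930e-05]), 'tool_pos': array([ 0.15147237, -0.50236123,  0.23045651]), 'tool_rot': array([-3.10642299e+00, -4.58072775e-01,  2.10807454e-04]), 'force': array([-0.12393901,  0.31468946,  0.27142066]), 'ft_torque': array([-0.02298973,  0.00958927, -0.04795533]), 'grasp_force': 0.0, 'opening': 1.0013877304771774}
scene {'camera_matrix': array([[436.65403274,   0.        , 273.73015293],
       [  0.        , 436.65403274, 220.3421856 ],
       [  0.        ,   0.        ,   1.        ]]), 'position': array([ 1.05564267, -0.18028221,  0.80801184]), 'rotation': array([0.5750662 , 0.41818715, 1.24516632])}
top {'camera_matrix': array([[486.91817715,   0.        , 275.0219902 ],
       [  0.        , 486.91817715, 214.66689733],
       [  0.        ,   0.        ,   1.        ]]), 'position': array([ 0.2483847 , -0.00601666,  1.46829275]), 'rotation': array([ 0.13476424, -0.13126229, -1.53806726])}
```

View pics/scene0.png

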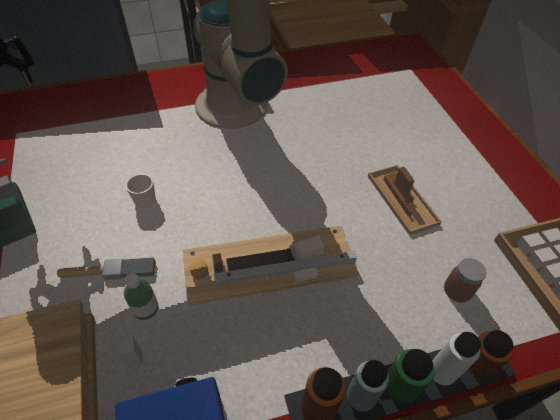

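View pics/top0.png

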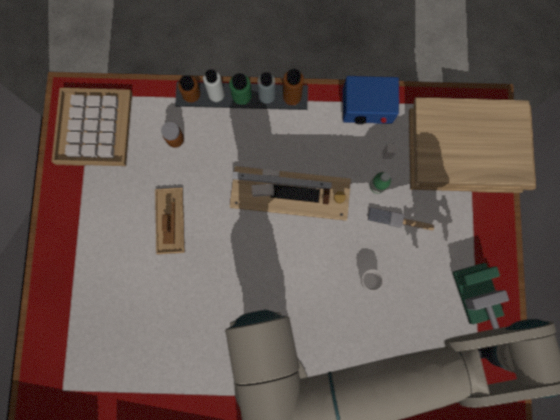

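Scene and top views: the jig lies ahead with its fence on the far side, around top (290,190). The stop is at its right end (322,195) and the blank at the left (263,190). The tray with the stick is at (170,218).

```bash
cat > h.py <<'E'
import numpy as np,cv2
from scipy.spatial.transform import Rotation as R
from bench import r, imaging
def ray(m,u,v):
    K=m["camera_matrix"];d=np.array([(u-K[0,2])/K[0,0],-(v-K[1,2])/K[1,1],-1.])
    return np.array(m["position"]),R.from_rotvec(m["rotation"]).apply(d)
def plane(m,p,z):
    o,d=ray(m,*p);return o+d*(z-o[2])/d[2]
def proj(m,P):
    q=R.from_rotvec(m["rotation"]).inv().apply(np.asarray(P)-m["position"]);K=m["camera_matrix"]
    return np.array([K[0,2]-K[0,0]*q[...,0]/q[...,2],K[1,2]+K[1,1]*q[...,1]/q[...,2]]).T
def tri(ms,ps):
    A=np.zeros((3,3));b=np.zeros(3)
    for m,p in zip(ms,ps):
        o,d=ray(m,*p);d/=np.linalg.norm(d);M=np.eye(3)-np.outer(d,d);A+=M;b+=M@o
    return np.linalg.solve(A,b)
def snap(n):
    s=r.get_state();m=imaging.camera_model(n);f=imaging.grab_frame(n);return s,m,f
E
python3 - <<'E'
from h import *
np.set_printoptions(precision=3,suppress=True)
m=imaging.camera_model("top")
for n,p,z in [("traycorners",(160,187),.014),("",(183,186),.014),("",(158,252),.014),("",(186,250),.014),("fin",(168,220),.07),("stone",(262,189),.048),("stop",(325,196),.04),("jigc",(347,218),.018),("jigc",(231,204),.018),("fenceR",(346,188),.04),("fenceL",(238,176),.04)]: print(n,plane(m,p,z))
w=imaging.camera_model("wrist");s=r.get_state();T=R.from_rotvec(s["tool_rot"])
print(w["camera_matrix"],T.inv().apply(w["position"]-s["tool_pos"]),(T.inv()*R.from_rotvec(w["rotation"])).as_matrix(),T.as_matrix())
E
```

```text
traycorners [0.574 0.355 0.014]
 [0.579 0.285 0.014]
 [0.375 0.347 0.014]
 [0.383 0.264 0.014]
fin [0.464 0.311 0.07 ]
stone [0.569 0.042 0.048]
stop [ 0.555 -0.147  0.04 ]
jigc [ 0.493 -0.217  0.018]
jigc [0.526 0.135 0.018]
fenceR [ 0.581 -0.21   0.04 ]
fenceL [0.609 0.116 0.04 ]
[[376.689   0.    274.083]
 [  0.    376.689 208.872]
 [  0.      0.      1.   ]] [ 0.069 -0.    -0.143] [[ 0.     0.961  0.277]
 [ 1.    -0.     0.001]
 [ 0.001  0.277 -0.961]] [[ 0.957  0.289 -0.   ]
 [ 0.289 -0.957  0.001]
 [ 0.    -0.001 -1.   ]]
```

Units first: shifts go in shares of 1000 mm and turns go in shares of pi rad. So 465 mm / 1000 = 0.465, -332 mm / 1000 = -0.332, -1.19 rad / 3.1416 = -0.3788.

Request:
apply_moves:
  offset:
    - [0.465,-0.332,-0.05]
    - [0.465,-0.332,-0.05]
    - [0.465,-0.332,-0.05]
    - [0.465,-0.332,-0.05]
    - [0.465,-0.332,-0.05]
    - [0.465,-0.332,-0.05]
    - [0.465,-0.332,-0.05]
    - [0.465,-0.332,-0.05]
    - [0.465,-0.332,-0.05]
    - [0.465,-0.332,-0.05]
    - [0.465,-0.332,-0.05]
    - [0.465,-0.332,-0.05]
  rotation:
    - [0,0,-0.3788]
    - [0,0,-0.3788]
    - [0,0,-0.3788]
    - [0,0,-0.3788]
    - [0,0,-0.3788]
    - [0,0,-0.3788]
    - [0,0,-0.3788]
    - [0,0,-0.3788]
    - [0,0,-0.3788]
    - [0,0,-0.3788]
    - [0,0,-0.3788]
    - [0,0,-0.3788]
  hand: [85,85,85,85,85,85,85,85,85,85,85,85]

```text
clock: 1.3
tool_pos: [0.5023, -0.0474, 0.2809]
tool_rot: [-2.313, -2.125, -0.0]
force: [0.2, -0.3, 0.3]
opening: 0.995
grasp_force: 0.0
```

Request:
apply_moves:
  offset:
    - [0,0,0]
    - [0,0,0]
  rotation:
    - [0,0,0]
    - [0,0,0]
  hand: [85,85]

```text
clock: 1.5
tool_pos: [0.5007, -0.0505, 0.2807]
tool_rot: [-2.316, -2.122, 0.002]
force: [0.6, -0.3, 0.4]
opening: 0.999
grasp_force: 0.0
```

Run:
```python
from h import *
import pickle
np.set_printoptions(precision=4,suppress=True)
s,m,f=snap("wrist");pickle.dump((s,m,f),open("v1.pkl","wb"));cv2.imwrite("pics/w1.png",f[:,:,::-1])
print(s["clock"],s["tool_pos"],R.from_rotvec(s["tool_rot"]).as_matrix(),s["force"],s["dq"])
```

```text
1.5 [ 0.5007 -0.0505  0.2807] [[ 0.087   0.9962 -0.0013]
 [ 0.9962 -0.087  -0.0002]
 [-0.0004 -0.0013 -1.    ]] [ 0.5554 -0.3242  0.4144] [-0.0311 -0.0187  0.0128 -0.0012  0.0009 -0.0011]
```

View pics/w1.png

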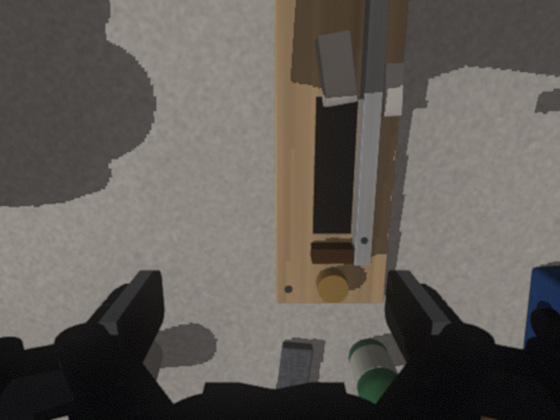

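Wrist view 1: the jig runs vertically. Fence is at columns 357-385, rows 0-265; blank's top at about (337,65); stop at (332,252); tin at (333,285). Next, a view over the tray that also includes the blank.

Scaled: 277 mm / 1000 = 0.277, -44 mm / 1000 = -0.044.

Request:
apply_moves:
  offset:
    - [0.277,-0.044,0]
    - [0.277,-0.044,0]
    - [0.277,-0.044,0]
    - [0.277,-0.044,0]
    - [0.277,-0.044,0]
    - [0.277,-0.044,0]
    - [0.277,-0.044,0]
    - [0.277,-0.044,0]
  rotation:
    - [0,0,0]
    - [0,0,0]
    - [0,0,0]
    - [0,0,0]
    - [0,0,0]
    - [0,0,0]
    - [0,0,0]
    - [0,0,0]
  hand: [85,85,85,85,85,85,85,85]

```text
clock: 2.35
tool_pos: [0.4815, 0.2283, 0.2811]
tool_rot: [2.317, 2.121, -0.001]
force: [0.2, -0.9, 0.3]
opening: 0.99
grasp_force: 0.0
```

Run:
```python
from h import *
import pickle
np.set_printoptions(precision=4,suppress=True)
s,m,f=snap("wrist");pickle.dump((s,m,f),open("v2.pkl","wb"));cv2.imwrite("pics/w2.png",f[:,:,::-1])
print(s["clock"],s["tool_pos"],s["force"],s["dq"])
```

```text
2.35 [0.4815 0.2283 0.2811] [ 0.1751 -0.8842  0.314 ] [-0.0288 -0.0075  0.0052 -0.0002  0.0011  0.0014]
```

View pics/w2.png

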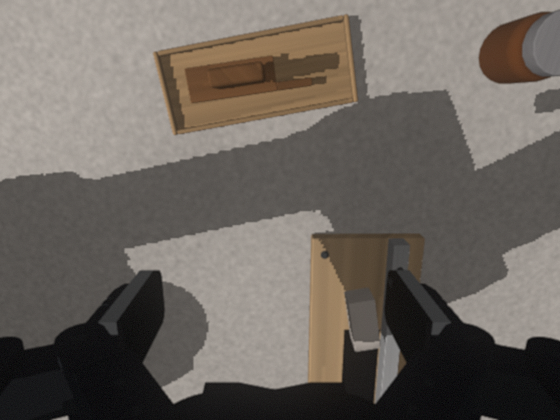

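Wrist view 2: the tray is at (165-355, 15-133). The stick's sole starts at about (187,95), the fin top is at about (237,73), and the cheek points right to (326,80). So the nose points roughly to world +x. I'll turn the tool to match and look from closer.

Scaled: 81 mm / 1000 = 0.081, 80 mm / 1000 = 0.08, -1.66 rad / 3.1416 = -0.5284.

Request:
apply_moves:
  offset:
    - [0.081,-0.025,0.08]
    - [0.081,-0.025,0.08]
    - [0.081,-0.025,0.08]
    - [0.081,-0.025,0.08]
    - [0.081,-0.025,0.08]
    - [0.081,-0.025,0.08]
    - [0.081,-0.025,0.08]
    - [0.081,-0.025,0.08]
    - [0.081,-0.025,0.08]
    - [0.081,-0.025,0.08]
    - [0.081,-0.025,0.08]
    - [0.081,-0.025,0.08]
  rotation:
    - [0,0,-0.5284]
    - [0,0,-0.5284]
    - [0,0,-0.5284]
    - [0,0,-0.5284]
    - [0,0,-0.5284]
    - [0,0,-0.5284]
    - [0,0,-0.5284]
    - [0,0,-0.5284]
    - [0,0,-0.5284]
    - [0,0,-0.5284]
    - [0,0,-0.5284]
    - [0,0,-0.5284]
  hand: [85,85,85,85,85,85,85,85,85,85,85,85]

```text
clock: 3.6
tool_pos: [0.4645, 0.3103, 0.2015]
tool_rot: [-0.0, 3.141, -0.0]
force: [-0.7, 0.0, 0.5]
opening: 0.995
grasp_force: 0.0
```

Run:
```python
from h import *
import pickle
np.set_printoptions(precision=4,suppress=True)
s,m,f=snap("wrist");pickle.dump((s,m,f),open("v3.pkl","wb"))
print(s["clock"],s["tool_pos"],R.from_rotvec(s["tool_rot"]).as_euler("ZYX"),s["joints"],s["dq"])
# side by side: view 3 enlarged tray region, view 2 tray and jig crops
x,y=140,130
a=cv2.resize(f[60:400,130:430],None,fx=1.7,fy=1.7,interpolation=cv2.INTER_CUBIC)
g=pickle.load(open("v2.pkl","rb"))[2]
b=cv2.resize(g[10:140,150:360],(278,172),interpolation=cv2.INTER_CUBIC)
c=np.zeros((578,790,3),np.uint8);c[:a.shape[0],:510]=a;c[:172,512:]=b
c=cv2.convertScaleAbs(c,alpha=1.6);cv2.imwrite("pics/c3.png",c[:,:,::-1])
```

```text
3.6 [0.4645 0.3103 0.2015] [-3.1415  0.0004 -3.1414] [ 0.523   0.1568  1.3477 -0.0004  1.6369 -1.0479] [ 0.0094  0.0019 -0.0021  0.0007  0.0007  0.0493]
```

View pics/c3.png

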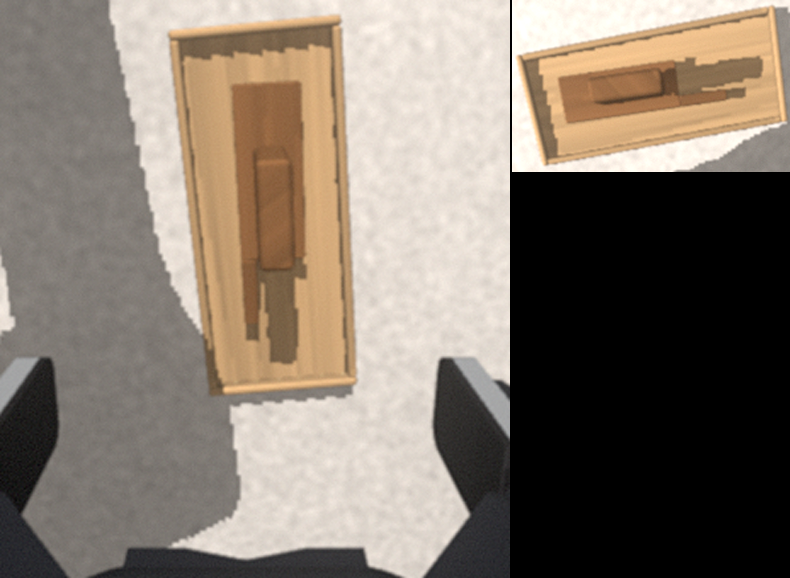

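Crop: the fin top in view 3 is at (257,160),(289,158),(293,268),(261,268), the sole's back end at (232,84)-(300,82), and the cheek tip at (247-258,340). In the view-2 inset the fin centre is at about (626,84).

Run:
```python
from h import *
import pickle
np.set_printoptions(precision=4,suppress=True)
m2=pickle.load(open("v2.pkl","rb"))[1];m3=pickle.load(open("v3.pkl","rb"))[1]
c3=lambda x,y:(x/1.7+130,y/1.7+60); c2=lambda x,y:((x-512)/1.324+150,y/1.324+10)
print("fin centre tri",tri([m3,m2],[c3(275,213.5),c2(626,84)]))
print("sole back R/L tri",tri([m3,m2],[c3(300,82),c2(559,77)]),tri([m3,m2],[c3(232,84),c2(566,122)]))
print("tray tri", [tri([m3,m2],[c3(*a),c2(*b)]) for a,b in [((172,37),(545,161)),((339,20),(520,58)),((354,380),(773,9)),((210,392),(786,121))]])
F=[plane(m3,c3(*p),.075) for p in [(257,160),(289,158),(293,268),(261,268)]]
S=[plane(m3,c3(*p),.021) for p in [(232,84),(300,82),(304,262),(245,265)]]
print("fin",np.array(F),np.mean(F,0));print("sole",np.array(S))
for a,b in [(F[0],F[3]),(F[1],F[2]),(S[0],S[3]),(S[1],S[2])]:
    d=b-a;print("yaw",np.arctan2(d[1],d[0]),np.linalg.norm(d))
```

```text
fin centre tri [0.4549 0.3242 0.0674]
sole back R/L tri [0.3996 0.3379 0.0162] [0.4006 0.3043 0.0188]
tray tri [array([0.3786, 0.2756, 0.0163]), array([0.3703, 0.3559, 0.0098]), array([0.5666, 0.3731, 0.0082]), array([0.5741, 0.2901, 0.0087])]
fin [[0.4302 0.3157 0.075 ]
 [0.4293 0.3291 0.075 ]
 [0.4777 0.3318 0.075 ]
 [0.4777 0.3177 0.075 ]] [0.4538 0.3236 0.075 ]
sole [[0.4005 0.3043 0.021 ]
 [0.3996 0.3375 0.021 ]
 [0.4913 0.3418 0.021 ]
 [0.493  0.3107 0.021 ]]
yaw 0.04256525659287634 0.04758542409259091
yaw 0.05571682281826741 0.0484574484508935
yaw 0.06886690428425077 0.0927034859670615
yaw 0.04705114756702472 0.09187875106556742
```

Scaled: 163 mm / 1000 = 0.163, 145 mm / 1000 = 0.145, -0.055 rad / 3.1416 = -0.0175.

Request:
apply_moves:
  offset:
    - [0.01,0.0135,0.05]
    - [0.01,0.0135,0.09]
    - [0.01,0.0135,0.12]
    - [0.01,0.0135,0.145]
    - [0.01,0.0135,0.163]
    - [0.01,0.0135,0.163]
    - [0.01,0.0135,0.163]
    - [0.01,0.0135,0.163]
    - [0.01,0.0135,0.163]
    - [0.01,0.0135,0.163]
    - [0.01,0.0135,0.163]
    - [0.01,0.0135,0.163]
  rotation:
    - [0,0,-0.0175]
    - [0,0,-0.0175]
    - [0,0,-0.0175]
    - [0,0,-0.0175]
    - [0,0,-0.0175]
    - [0,0,-0.0175]
    - [0,0,-0.0175]
    - [0,0,-0.0175]
    - [0,0,-0.0175]
    - [0,0,-0.0175]
    - [0,0,-0.0175]
    - [0,0,-0.0175]
  hand: [85,60,50,40,40,30,20,10,5,0,0,0]

```text
clock: 4.85
tool_pos: [0.4539, 0.3257, 0.0389]
tool_rot: [-0.088, 3.139, 0.0]
force: [-1.3, 0.1, 2.7]
opening: 0.179
grasp_force: 61.9
```

Run:
```python
from h import *
np.set_printoptions(precision=4,suppress=True)
s=r.get_state();print(s["clock"],s["tool_pos"],R.from_rotvec(s["tool_rot"]).as_euler("ZYX"),s["force"],s["opening"],s["grasp_force"])
```

```text
4.85 [0.4539 0.3257 0.0389] [-3.0854  0.0009  3.1413] [-1.2715  0.0747  2.7076] 0.178979983143337 61.947816610336304
```

Grip is firm. Now measure the jig closely from views 1 and 2.

Run:
```python
from h import *
import pickle
f1=pickle.load(open("v1.pkl","rb"))[2];f2=pickle.load(open("v2.pkl","rb"))[2]
a=cv2.resize(f1[0:145,270:420],(600,580),interpolation=cv2.INTER_CUBIC)[:, :400]
a=cv2.resize(f1[0:145,300:410],(440,580),interpolation=cv2.INTER_CUBIC)
b=cv2.resize(f1[190:310,270:390],(350,350),interpolation=cv2.INTER_CUBIC)
c=cv2.resize(f2[225:380,300:430],(350,417),interpolation=cv2.INTER_CUBIC)[:245]
o=np.zeros((600,800,3),np.uint8);o[:580,:440]=a;o[:350,445:795]=b;o[352:597,445:795]=c
cv2.imwrite("pics/c4.png",cv2.convertScaleAbs(o,alpha=1.5)[:,:,::-1])
```

```text
(no output)
```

View pics/c4.png

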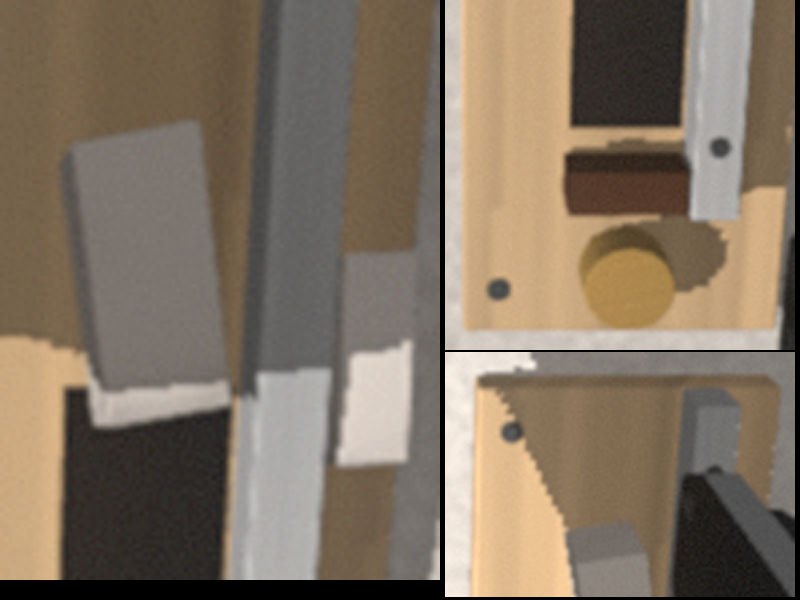

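Scaled: -90 mm / 1000 = -0.09, -60 mm / 1000 = -0.06.

Request:
apply_moves:
  offset:
    - [0,0,-0.01]
    - [0,0,-0.03]
    - [0,0,-0.06]
    - [0,0,-0.09]
    - [0,0,-0.09]
    - [0,0,-0.09]
  rotation:
    - [0,0,0]
    - [0,0,0]
    - [0,0,0]
    - [0,0,0]
    - [0,0,0]
    - [0,0,0]
  hand: [0,0,0,0,0,0]

```text
clock: 5.45
tool_pos: [0.4539, 0.3257, 0.1291]
tool_rot: [-0.088, 3.139, 0.001]
force: [-1.2, -0.6, -1.9]
opening: 0.18
grasp_force: 61.4
```

Crop: stone top corners in view 1 are A(72,147),(197,122),(228,383),(103,390). The fence's top edge runs A(276,0) to A(245,580), and the stop's front face in B spans rows 150-171. The stone's tail top edge in view 2 is C(578,562)-(645,557).

Run:
```python
from h import *
import pickle
np.set_printoptions(precision=4,suppress=True)
m2=pickle.load(open("v2.pkl","rb"))[1];m1=pickle.load(open("v1.pkl","rb"))[1]
A=lambda x,y:(x/4+300,y/4);k=350/120;B=lambda x,y:((x-445)/k+270,y/k+190);q=350/130;C=lambda x,y:((x-445)/q+300,(y-352)/q+225)
print("stone tail tri",tri([m1,m2],[A(72,147),C(578,562)]),tri([m1,m2],[A(197,122),C(645,557)]))
ft=np.array([plane(m1,p,.04) for p in [A(276,0),A(257,370),A(245,580),B(697,0),B(690,218)]])
fb=np.array([plane(m1,p,.018) for p in [A(262,0),A(245,370),A(233,580),B(690,0),B(685,218)]])
for n,f in (("top",ft),("bot",fb)):
    p=np.polyfit(f[:,1],f[:,0],1);print(n,f[:,:2].tolist(),p,np.polyval(p,f[:,1])-f[:,0])
print("stop top",plane(m1,B(568,171),.04),plane(m1,B(688,170),.04),"bot",plane(m1,B(568,150),.018),plane(m1,B(686,150),.018))
print("stop back top",plane(m1,B(568,214),.04),plane(m1,B(688,214),.04))
print("fence end",plane(m1,B(690,218),.04),plane(m1,B(738,219),.04))
st=np.array([plane(m1,A(*p),.048) for p in [(72,147),(197,122),(228,383),(103,390)]]);print("stone",st)
print("stone lead bottom",plane(m1,A(95,428),.018),plane(m1,A(228,405),.018))
print("strip",plane(m1,B(570,126),.018),plane(m1,B(686,126),.018))
print("board corners",plane(m1,B(463,329),.018),plane(m1,B(778,330),.018),plane(m2,C(478,378),.018),plane(m2,C(778,380),.018))
```

```text
stone tail tri [0.5513 0.0726 0.0456] [0.5789 0.0748 0.0494]
top [[0.5995692987406539, 0.1001145656924529], [0.5935561209884289, 0.019582883722123214], [0.5894772942197511, -0.030921123603307225], [0.5833554611272744, -0.07718068552131963], [0.5784476353451854, -0.16189170253463445]] [0.0835 0.5914] [ 0.0002 -0.0005 -0.0007  0.0016 -0.0006]
bot [[0.6015570650126116, 0.10502529282013033], [0.5954927439139465, 0.019847977597213923], [0.5910625129403613, -0.033543109904255936], [0.5851410904917586, -0.08250433433452643], [0.5805933456534758, -0.17213022708701178]] [0.0786 0.5933] [ 0.     -0.0006 -0.0004  0.0017 -0.0008]
stop top [ 0.5335 -0.1388  0.04  ] [ 0.5783 -0.1423  0.04  ] bot [ 0.5356 -0.139   0.018 ] [ 0.5818 -0.143   0.018 ]
stop back top [ 0.5324 -0.1563  0.04  ] [ 0.5777 -0.1602  0.04  ]
fence end [ 0.5784 -0.1619  0.04  ] [ 0.5966 -0.1639  0.04  ]
stone [[0.5505 0.0722 0.048 ]
 [0.5792 0.075  0.048 ]
 [0.5848 0.0172 0.048 ]
 [0.555  0.0182 0.048 ]]
stone lead bottom [0.5563 0.0088 0.018 ] [0.5909 0.0116 0.018 ]
strip [ 0.5369 -0.1291  0.018 ] [ 0.5821 -0.133   0.018 ]
board corners [ 0.4876 -0.2142  0.018 ] [ 0.6174 -0.2259  0.018 ] [0.5171 0.1476 0.018 ] [0.6441 0.1355 0.018 ]
```

Scaled: -215 mm / 1000 = -0.215, -90 mm / 1000 = -0.09, 1.708 rad / 3.1416 = 0.5437.

Request:
apply_moves:
  offset:
    - [-0.09,-0.215,0]
    - [-0.09,-0.215,0]
    - [-0.09,-0.215,0]
    - [-0.09,-0.215,0]
    - [-0.09,-0.215,0]
    - [-0.09,-0.215,0]
    - [-0.09,-0.215,0]
    - [-0.09,-0.215,0]
    - [-0.09,-0.215,0]
    - [-0.09,-0.215,0]
    - [-0.09,-0.215,0]
    - [-0.09,-0.215,0]
  rotation:
    - [0,0,0.5437]
    - [0,0,0.5437]
    - [0,0,0.5437]
    - [0,0,0.5437]
    - [0,0,0.5437]
    - [0,0,0.5437]
    - [0,0,0.5437]
    - [0,0,0.5437]
    - [0,0,0.5437]
    - [0,0,0.5437]
    - [0,0,0.5437]
    - [0,0,0.5437]
  hand: [0,0,0,0,0,0,0,0,0,0,0,0]

```text
clock: 6.65
tool_pos: [0.5547, 0.1158, 0.1264]
tool_rot: [-2.314, -2.123, 0.004]
force: [0.9, 0.8, -0.4]
opening: 0.18
grasp_force: 61.4
```

Request:
apply_moves:
  offset:
    - [0,0,0]
    - [0,0,0]
  rotation:
    - [0,0,0]
    - [0,0,0]
  hand: [0,0]

```text
clock: 6.85
tool_pos: [0.5551, 0.1159, 0.1271]
tool_rot: [-2.307, -2.131, 0.003]
force: [0.6, 0.0, -1.3]
opening: 0.178
grasp_force: 61.4
```

```bash
cat > st.py <<'E'
from h import *
import sys
np.set_printoptions(precision=2,suppress=True)
ex=np.array([.9967,-.0809,0]);ey=np.array([.0809,.9967,0]);P0=np.array([.592,0,0])
def st():
    s=r.get_state();p=s["tool_pos"]-P0
    print("t",s["clock"],"d,s,z mm",1e3*np.array([p@ex,p@ey,p[2]]),"yaw/tilt",R.from_rotvec(s["tool_rot"]).as_euler("ZYX")-[1.4898,0,np.pi],"F d,s,z",s["force"]@ex,s["force"]@ey,s["force"][2])
    return s
E
python3 - <<'E'
from st import *
import pickle
st()
s,m,f=snap("wrist");pickle.dump((s,m,f),open("v4.pkl","wb"))
a=cv2.resize(f[150:420,180:450],(594,594),interpolation=cv2.INTER_CUBIC)
cv2.imwrite("pics/c5.png",cv2.convertScaleAbs(a,alpha=1.6)[:,:,::-1])
E
```

```text
t 6.85 d,s,z mm [-46.19 112.52 127.15] yaw/tilt [ 0.    0.   -6.28] F d,s,z 0.5870876437201302 0.048819678464172546 -1.2647398670024055
```

View pics/c5.png

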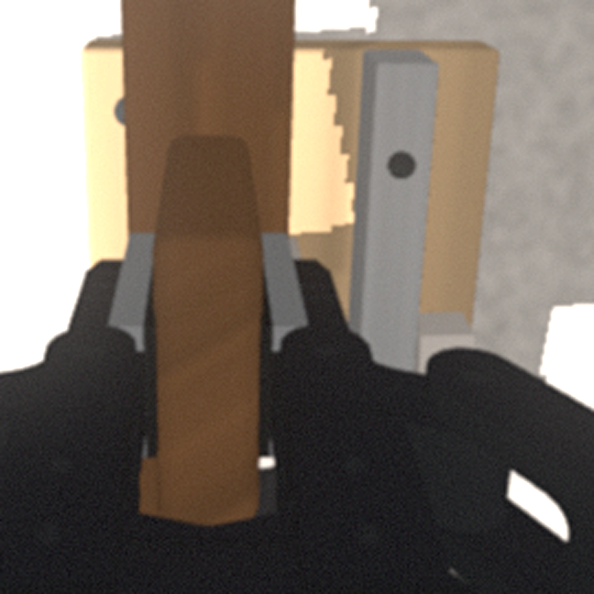

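The stick is held straight between the pads, with its sole level behind the fin. The fence and blank area are clear on the right. Descending beside the blank.

Scaled: 70 mm / 1000 = 0.07, 55 mm / 1000 = 0.055.

Request:
apply_moves:
  offset:
    - [0,0,0.03]
    - [0,0,0.055]
    - [0,0,0.07]
    - [0,0,0.07]
    - [0,0,0.07]
  rotation:
    - [0,0,0]
    - [0,0,0]
    - [0,0,0]
    - [0,0,0]
    - [0,0,0]
  hand: [0,0,0,0,0]

```text
clock: 7.4
tool_pos: [0.556, 0.116, 0.059]
tool_rot: [2.309, 2.13, 0.001]
force: [0.6, 1.1, 0.5]
opening: 0.176
grasp_force: 61.4
```

Run:
```python
from st import *
st()
f=imaging.grab_frame("scene")
a=cv2.resize(f[215:310,170:370],(800,380),interpolation=cv2.INTER_CUBIC)
cv2.imwrite("pics/c6.png",cv2.convertScaleAbs(a,alpha=1.6)[:,:,::-1])
st()
```

```text
t 7.4 d,s,z mm [-45.28 112.7   59.  ] yaw/tilt [ 0. -0. -0.] F d,s,z 0.49199018205753425 1.1898902984407913 0.4689286750694337
t 7.45 d,s,z mm [-44.82 112.82  59.74] yaw/tilt [ 0. -0. -0.] F d,s,z -0.2136564250924521 -0.22905174161124828 -0.029968181348439482
```

View pics/c6.png

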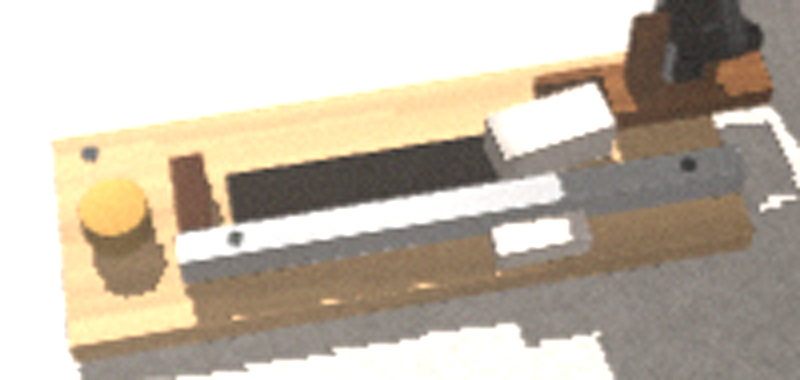

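The scene crop shows the cheek tip at (540,85), beside the blank's outer tail corner (490-610, 90-170), with the nose behind it. Now pressing sideways.

Scaled: 18 mm / 1000 = 0.018, 17 mm / 1000 = 0.017.

Request:
apply_moves:
  offset:
    - [0,0.002,0.003]
    - [0,0.004,0.003]
    - [0,0.006,0.003]
    - [0,0.008,0.003]
    - [0,0.01,0.003]
    - [0,0.012,0.003]
    - [0,0.014,0.003]
    - [0,0.015,0.003]
    - [0,0.016,0.003]
    - [0,0.017,0.003]
    - [0,0.018,0.003]
  rotation:
    - [0,0,0]
    - [0,0,0]
    - [0,0,0]
    - [0,0,0]
    - [0,0,0]
    - [0,0,0]
    - [0,0,0]
    - [0,0,0]
    - [0,0,0]
    - [0,0,0]
    - [0,0,0]
  hand: [0,0,0,0,0,0,0,0,0,0,0]

```text
clock: 8.55
tool_pos: [0.5736, 0.1145, 0.0552]
tool_rot: [2.31, 2.13, -0.0]
force: [-1.3, -0.4, -1.0]
opening: 0.18
grasp_force: 61.4
```

```bash
python3 -c "
from st import *
st()"
```

```text
t 8.55 d,s,z mm [-27.64 112.62  55.24] yaw/tilt [-0.    0.   -6.28] F d,s,z -1.2788849256047385 -0.4910433320221047 -1.0170740924106105
```

Scaled: 3.5 mm / 1000 = 0.0035, 3 mm / 1000 = 0.003.

Request:
apply_moves:
  offset:
    - [0,0.001,0]
    - [0,0.002,0]
    - [0,0.0025,0]
    - [0,0.003,0]
    - [0,0.0035,0]
    - [0,0.0035,0]
  rotation:
    - [0,0,0]
    - [0,0,0]
    - [0,0,0]
    - [0,0,0]
    - [0,0,0]
    - [0,0,0]
  hand: [0,0,0,0,0,0]

```text
clock: 9.15
tool_pos: [0.5771, 0.1142, 0.0553]
tool_rot: [2.309, 2.13, 0.0]
force: [-0.2, 0.1, -0.8]
opening: 0.18
grasp_force: 61.4
```

Scaled: 1 mm / 1000 = 0.001, 0.5 mm / 1000 = 0.0005.

Request:
apply_moves:
  offset:
    - [0,0.0005,0]
    - [0,0.001,0]
    - [0,0.001,0]
  rotation:
    - [0,0,0]
    - [0,0,0]
    - [0,0,0]
  hand: [0,0,0]

```text
clock: 9.45
tool_pos: [0.5781, 0.1141, 0.0553]
tool_rot: [2.309, 2.13, 0.0]
force: [-1.3, 0.1, -0.3]
opening: 0.182
grasp_force: 61.4
```

```bash
python3 -c "
from st import *
st()"
```

```text
t 9.45 d,s,z mm [-23.09 112.64  55.3 ] yaw/tilt [ 0.  0. -0.] F d,s,z -1.3232997453705468 0.0032423790511243483 -0.3284987767213744
```

Scaled: 1 mm / 1000 = 0.001, 0.5 mm / 1000 = 0.0005.

Request:
apply_moves:
  offset:
    - [0,0.0005,0]
    - [0,0.001,0]
    - [0,0.001,0]
  rotation:
    - [0,0,0]
    - [0,0,0]
    - [0,0,0]
  hand: [0,0,0]

```text
clock: 9.75
tool_pos: [0.5791, 0.1141, 0.0553]
tool_rot: [2.309, 2.13, 0.0]
force: [-0.5, -0.8, -0.8]
opening: 0.178
grasp_force: 61.4
```

Scaled: 0.5 mm / 1000 = 0.0005.

Request:
apply_moves:
  offset:
    - [0,0.0005,0]
    - [0,0.0005,0]
  rotation:
    - [0,0,0]
    - [0,0,0]
  hand: [0,0]

```text
clock: 9.95
tool_pos: [0.5796, 0.114, 0.0553]
tool_rot: [2.309, 2.13, -0.0]
force: [-0.4, 0.6, -1.4]
opening: 0.179
grasp_force: 61.4
```

```bash
python3 -c "
from st import *
st()"
```

```text
t 9.95 d,s,z mm [-21.62 112.65  55.29] yaw/tilt [ 0.  0. -0.] F d,s,z -0.4801923947558686 0.6124088828959787 -1.4190587524432812
```

Scaled: 0.5 mm / 1000 = 0.0005.

Request:
apply_moves:
  offset:
    - [0,0.0005,0]
    - [0,0.0005,0]
  rotation:
    - [0,0,0]
    - [0,0,0]
  hand: [0,0]

```text
clock: 10.15
tool_pos: [0.5801, 0.114, 0.0553]
tool_rot: [2.31, 2.13, -0.0]
force: [-0.8, 1.1, -1.5]
opening: 0.177
grasp_force: 61.4
```

Scaled: 0.4 mm / 1000 = 0.0004.

Request:
apply_moves:
  offset:
    - [0,0.0004,0]
    - [0,0.0004,0]
  rotation:
    - [0,0,0]
    - [0,0,0]
  hand: [0,0]

```text
clock: 10.35
tool_pos: [0.5803, 0.1139, 0.0552]
tool_rot: [-2.31, -2.13, 0.001]
force: [-1.0, -1.3, -0.2]
opening: 0.18
grasp_force: 61.4
```

Scaled: 0.4 mm / 1000 = 0.0004.

Request:
apply_moves:
  offset:
    - [0,0.0004,0]
    - [0,0.0004,0]
  rotation:
    - [0,0,0]
    - [0,0,0]
  hand: [0,0]

```text
clock: 10.55
tool_pos: [0.5806, 0.1138, 0.0551]
tool_rot: [-2.31, -2.129, 0.001]
force: [-2.7, -0.4, -0.7]
opening: 0.174
grasp_force: 61.5
```

Scaled: 0.4 mm / 1000 = 0.0004.

Request:
apply_moves:
  offset:
    - [0,0.0004,0]
    - [0,0.0004,0]
  rotation:
    - [0,0,0]
    - [0,0,0]
  hand: [0,0]

```text
clock: 10.75
tool_pos: [0.5809, 0.1137, 0.0551]
tool_rot: [-2.31, -2.129, 0.002]
force: [-3.8, -2.7, -0.9]
opening: 0.18
grasp_force: 61.5
```

```bash
python3 -c "
from st import *
st()"
```

```text
t 10.75 d,s,z mm [-20.26 112.38  55.07] yaw/tilt [-0.    0.   -6.28] F d,s,z -3.558403244165526 -2.966900108251261 -0.9193875928714801
```

Scaled: 0.5 mm / 1000 = 0.0005.

Request:
apply_moves:
  offset:
    - [0,0.0005,0]
    - [0,0.0005,0]
  rotation:
    - [0,0,0]
    - [0,0,0]
  hand: [0,0]

```text
clock: 10.95
tool_pos: [0.5813, 0.1135, 0.055]
tool_rot: [-2.31, -2.129, 0.002]
force: [-4.3, -2.6, 0.4]
opening: 0.18
grasp_force: 61.5
```

```bash
python3 -c "
from st import *
st()"
```

```text
t 10.95 d,s,z mm [-19.89 112.3   55.04] yaw/tilt [-0.    0.   -6.28] F d,s,z -4.040898208748854 -2.92282813322792 0.4262958185032106
```

Run:
```python
from st import *
f=imaging.grab_frame("scene");m=imaging.camera_model("scene")
st()
a=cv2.resize(f[225:275,270:370],(800,400),interpolation=cv2.INTER_CUBIC)
P=lambda d,s,z:(P0+d*ex+s*ey+[0,0,z])
# overlay expected fence top edge and a grid line
for s0,s1 in((-.1,.14),):
    p=proj(m,np.array([P(0,s0,.04),P(0,s1,.04)]));q=((p-[270,225]+.5)*8).astype(int);cv2.line(a,tuple(map(int,q[0])),tuple(map(int,q[1])),(255,0,0),1)
cv2.imwrite("pics/c7.png",cv2.convertScaleAbs(a,alpha=1.3)[:,:,::-1])
```

```text
t 11.0 d,s,z mm [-19.9  112.31  55.  ] yaw/tilt [-0.    0.   -6.28] F d,s,z -4.403181684377507 -2.29595025238658 -0.49192555167251584
```

View pics/c7.png

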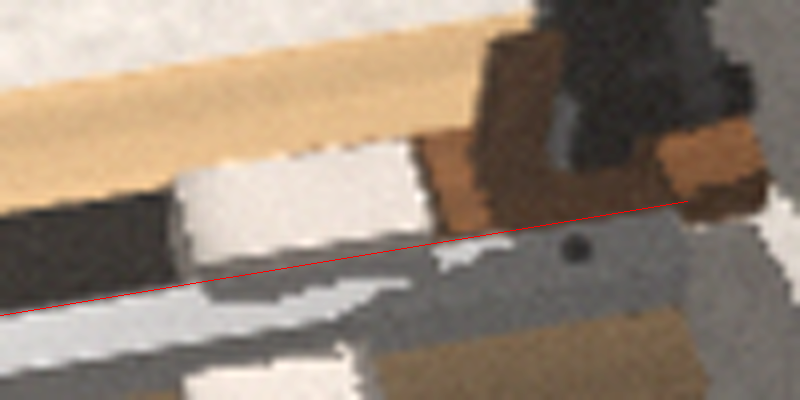

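The crop shows the blank's top at (180,180)-(435,232), lying parallel to the fence line with the nose close behind its tail. Starting the feed gently.

Scaled: -9 mm / 1000 = -0.009, -1.5 mm / 1000 = -0.0015.

Request:
apply_moves:
  offset:
    - [-0.0015,0.0002,0]
    - [-0.003,0.0002,0]
    - [-0.0045,0.0002,0]
    - [-0.006,0.0002,0]
    - [-0.0075,0.0002,0]
    - [-0.009,0.0002,0]
  rotation:
    - [0,0,0]
    - [0,0,0]
    - [0,0,0]
    - [0,0,0]
    - [0,0,0]
    - [0,0,0]
  hand: [0,0,0,0,0,0]

```text
clock: 11.6
tool_pos: [0.5806, 0.1063, 0.055]
tool_rot: [-2.307, -2.128, -0.001]
force: [-4.3, 3.5, -1.5]
opening: 0.182
grasp_force: 61.5
```

```bash
python3 -c "
from st import *
st()"
```

```text
t 11.6 d,s,z mm [-19.94 105.    55.03] yaw/tilt [ 0.   -0.   -6.28] F d,s,z -4.618592512771725 3.1602360595962633 -1.5156625239369395
```

Scaled: -12 mm / 1000 = -0.012, -10 mm / 1000 = -0.01.

Request:
apply_moves:
  offset:
    - [-0.002,0.0001,0]
    - [-0.004,0.0002,0]
    - [-0.006,0.0003,0]
    - [-0.008,0.0003,0]
    - [-0.01,0.0003,0]
    - [-0.012,0.0003,0]
  rotation:
    - [0,0,0]
    - [0,0,0]
    - [0,0,0]
    - [0,0,0]
    - [0,0,0]
    - [0,0,0]
  hand: [0,0,0,0,0,0]

```text
clock: 12.2
tool_pos: [0.5797, 0.0948, 0.0551]
tool_rot: [-2.306, -2.128, -0.002]
force: [-6.6, 7.1, 1.4]
opening: 0.181
grasp_force: 61.6
```

```bash
python3 -c "
from st import *
st()"
```

```text
t 12.2 d,s,z mm [-19.9   93.51  55.07] yaw/tilt [ 0.   -0.   -6.28] F d,s,z -7.19156084718767 6.512496101808643 1.352356616653653
```

Scaled: -12 mm / 1000 = -0.012, -10 mm / 1000 = -0.01.

Request:
apply_moves:
  offset:
    - [-0.002,-0.0001,0]
    - [-0.004,-0.0002,0]
    - [-0.006,-0.0003,0]
    - [-0.008,-0.0003,0]
    - [-0.01,-0.0003,0]
    - [-0.012,-0.0003,0]
  rotation:
    - [0,0,0]
    - [0,0,0]
    - [0,0,0]
    - [0,0,0]
    - [0,0,0]
    - [0,0,0]
  hand: [0,0,0,0,0,0]

```text
clock: 12.8
tool_pos: [0.5787, 0.0825, 0.0551]
tool_rot: [-2.307, -2.129, -0.002]
force: [-5.1, 5.1, 0.3]
opening: 0.177
grasp_force: 61.5
```

```bash
python3 -c "
from st import *
st()"
```

```text
t 12.8 d,s,z mm [-19.96  81.16  55.06] yaw/tilt [ 0.   -0.   -6.28] F d,s,z -5.531716996227745 4.624084445540754 0.27545097973402194
```

Scaled: -16 mm / 1000 = -0.016, -14 mm / 1000 = -0.014.

Request:
apply_moves:
  offset:
    - [-0.002,0,0]
    - [-0.004,0,0]
    - [-0.006,0,0]
    - [-0.008,0,0]
    - [-0.01,0,0]
    - [-0.012,0,0]
    - [-0.014,0,0]
    - [-0.016,0,0]
  rotation:
    - [0,0,0]
    - [0,0,0]
    - [0,0,0]
    - [0,0,0]
    - [0,0,0]
    - [0,0,0]
    - [0,0,0]
    - [0,0,0]
  hand: [0,0,0,0,0,0,0,0]

```text
clock: 13.6
tool_pos: [0.5774, 0.0666, 0.055]
tool_rot: [-2.306, -2.128, -0.001]
force: [-4.8, 5.8, 0.1]
opening: 0.178
grasp_force: 61.5
```

```bash
python3 -c "
from st import *
st()"
```

```text
t 13.6 d,s,z mm [-19.98  65.2   55.04] yaw/tilt [ 0.   -0.   -6.28] F d,s,z -5.216910167112166 5.374208101076146 0.11553923790053952
```

Steady. Continue along the first part of the strip.

Scaled: -20 mm / 1000 = -0.02, -18 mm / 1000 = -0.018.

Request:
apply_moves:
  offset:
    - [-0.002,0,0]
    - [-0.004,0,0]
    - [-0.006,0.0001,0]
    - [-0.008,0.0001,0]
    - [-0.01,0.0001,0]
    - [-0.012,0.0001,0]
    - [-0.014,0.0001,0]
    - [-0.016,0.0001,0]
    - [-0.018,0.0001,0]
    - [-0.02,0.0001,0]
  rotation:
    - [0,0,0]
    - [0,0,0]
    - [0,0,0]
    - [0,0,0]
    - [0,0,0]
    - [0,0,0]
    - [0,0,0]
    - [0,0,0]
    - [0,0,0]
    - [0,0,0]
  hand: [0,0,0,0,0,0,0,0,0,0]

```text
clock: 14.6
tool_pos: [0.5757, 0.0469, 0.055]
tool_rot: [-2.306, -2.128, -0.002]
force: [-5.6, 6.6, 0.5]
opening: 0.182
grasp_force: 61.5
```

```bash
python3 -c "
from st import *
st()"
```

```text
t 14.6 d,s,z mm [-19.99  45.41  55.04] yaw/tilt [ 0.   -0.   -6.28] F d,s,z -6.096495189461489 6.170236020058029 0.5494495633459903
```

Scaled: -20 mm / 1000 = -0.02, -18 mm / 1000 = -0.018.

Request:
apply_moves:
  offset:
    - [-0.002,0,0]
    - [-0.004,0,0]
    - [-0.006,0,0]
    - [-0.008,0,0]
    - [-0.01,0,0]
    - [-0.012,0,0]
    - [-0.014,0,0]
    - [-0.016,0,0]
    - [-0.018,0,0]
    - [-0.02,0,0]
  rotation:
    - [0,0,0]
    - [0,0,0]
    - [0,0,0]
    - [0,0,0]
    - [0,0,0]
    - [0,0,0]
    - [0,0,0]
    - [0,0,0]
    - [0,0,0]
    - [0,0,0]
  hand: [0,0,0,0,0,0,0,0,0,0]

```text
clock: 15.6
tool_pos: [0.5741, 0.027, 0.055]
tool_rot: [-2.306, -2.128, -0.001]
force: [-5.1, 7.0, 0.6]
opening: 0.181
grasp_force: 61.6
```

```bash
python3 -c "
from st import *
st()"
```

```text
t 15.6 d,s,z mm [-20.02  25.42  55.03] yaw/tilt [ 0.   -0.   -6.28] F d,s,z -5.605217388536393 6.599794813194149 0.6387843216375297
```

Scaled: -24 mm / 1000 = -0.024, -22 mm / 1000 = -0.022.

Request:
apply_moves:
  offset:
    - [-0.002,0,0]
    - [-0.004,0,0]
    - [-0.006,0,0]
    - [-0.008,0,0]
    - [-0.01,0,0]
    - [-0.012,0,0]
    - [-0.014,0,0]
    - [-0.016,0,0]
    - [-0.018,0,0]
    - [-0.02,0,0]
    - [-0.022,0,0]
    - [-0.024,0,0]
  rotation:
    - [0,0,0]
    - [0,0,0]
    - [0,0,0]
    - [0,0,0]
    - [0,0,0]
    - [0,0,0]
    - [0,0,0]
    - [0,0,0]
    - [0,0,0]
    - [0,0,0]
    - [0,0,0]
    - [0,0,0]
  hand: [0,0,0,0,0,0,0,0,0,0,0,0]

```text
clock: 16.8
tool_pos: [0.5722, 0.0031, 0.055]
tool_rot: [-2.306, -2.128, -0.002]
force: [-6.8, 7.4, 1.8]
opening: 0.178
grasp_force: 61.7
```

```bash
python3 -c "
from st import *
st()"
```

```text
t 16.8 d,s,z mm [-20.04   1.52  55.04] yaw/tilt [ 0.   -0.   -6.28] F d,s,z -7.415484788877951 6.826694504095162 1.7857976544394703
```

Scaled: -20 mm / 1000 = -0.02, -18 mm / 1000 = -0.018.

Request:
apply_moves:
  offset:
    - [-0.002,-0.0002,0]
    - [-0.004,-0.0003,0]
    - [-0.006,-0.0003,0]
    - [-0.008,-0.0003,0]
    - [-0.01,-0.0003,0]
    - [-0.012,-0.0003,0]
    - [-0.014,-0.0003,0]
    - [-0.016,-0.0003,0]
    - [-0.018,-0.0003,0]
    - [-0.02,-0.0003,0]
  rotation:
    - [0,0,0]
    - [0,0,0]
    - [0,0,0]
    - [0,0,0]
    - [0,0,0]
    - [0,0,0]
    - [0,0,0]
    - [0,0,0]
    - [0,0,0]
    - [0,0,0]
  hand: [0,0,0,0,0,0,0,0,0,0]

```text
clock: 17.8
tool_pos: [0.5704, -0.0172, 0.055]
tool_rot: [-2.307, -2.128, -0.001]
force: [-4.6, 5.8, -0.4]
opening: 0.18
grasp_force: 61.5
```

```bash
python3 -c "
from st import *
st()"
```

```text
t 17.8 d,s,z mm [-20.12 -18.85  54.98] yaw/tilt [ 0.   -0.   -6.28] F d,s,z -5.011550880686235 5.4361824276671085 -0.4130774111517138
```

Scaled: -18 mm / 1000 = -0.018, -16 mm / 1000 = -0.016.

Request:
apply_moves:
  offset:
    - [-0.002,0,0]
    - [-0.004,0,0]
    - [-0.006,0,0]
    - [-0.008,0,0]
    - [-0.01,0.0001,0]
    - [-0.012,0.0001,0]
    - [-0.014,0.0001,0]
    - [-0.016,0.0001,0]
    - [-0.018,0.0001,0]
  rotation:
    - [0,0,0]
    - [0,0,0]
    - [0,0,0]
    - [0,0,0]
    - [0,0,0]
    - [0,0,0]
    - [0,0,0]
    - [0,0,0]
    - [0,0,0]
  hand: [0,0,0,0,0,0,0,0,0]

```text
clock: 18.7
tool_pos: [0.569, -0.0349, 0.055]
tool_rot: [-2.306, -2.128, -0.001]
force: [-6.9, 6.9, 0.2]
opening: 0.176
grasp_force: 61.7
```

```bash
python3 -c "
from st import *
st()"
```

```text
t 18.7 d,s,z mm [-20.11 -36.66  55.04] yaw/tilt [ 0.   -0.   -6.28] F d,s,z -7.393088998279264 6.340009311344402 0.22856986333783336
```

Scaled: -3.5 mm / 1000 = -0.0035, -3 mm / 1000 = -0.003.

Request:
apply_moves:
  offset:
    - [-0.001,-0.0002,0]
    - [-0.002,-0.0002,0]
    - [-0.003,-0.0002,0]
    - [-0.0035,-0.0002,0]
  rotation:
    - [0,0,0]
    - [0,0,0]
    - [0,0,0]
    - [0,0,0]
  hand: [0,0,0,0]

```text
clock: 19.1
tool_pos: [0.5686, -0.0387, 0.055]
tool_rot: [-2.307, -2.128, -0.001]
force: [-5.5, 5.8, 0.8]
opening: 0.18
grasp_force: 61.5
```

Scaled: -1 mm / 1000 = -0.001, -0.5 mm / 1000 = -0.0005.

Request:
apply_moves:
  offset:
    - [-0.0005,0,0]
    - [-0.001,0,0]
  rotation:
    - [0,0,0]
    - [0,0,0]
  hand: [0,0]

```text
clock: 19.3
tool_pos: [0.5686, -0.0396, 0.055]
tool_rot: [-2.307, -2.128, -0.001]
force: [-5.5, 5.4, 1.4]
opening: 0.177
grasp_force: 61.5
```

```bash
python3 -c "
from st import *
st()"
```

```text
t 19.3 d,s,z mm [-20.13 -41.39  55.01] yaw/tilt [ 0.   -0.   -6.28] F d,s,z -5.932948041524912 4.923536701186143 1.3692573610091578
```

Scaled: -1 mm / 1000 = -0.001, -0.5 mm / 1000 = -0.0005.

Request:
apply_moves:
  offset:
    - [-0.0005,0,0]
    - [-0.001,0,0]
  rotation:
    - [0,0,0]
    - [0,0,0]
  hand: [0,0]

```text
clock: 19.5
tool_pos: [0.5685, -0.0406, 0.055]
tool_rot: [-2.307, -2.128, -0.001]
force: [-5.6, 5.8, 0.5]
opening: 0.179
grasp_force: 61.5
```

Request:
apply_moves:
  offset:
    - [-0.0005,0,0]
    - [-0.0008,0,0]
  rotation:
    - [0,0,0]
    - [0,0,0]
  hand: [0,0]

```text
clock: 19.7
tool_pos: [0.5684, -0.0414, 0.055]
tool_rot: [-2.307, -2.128, -0.001]
force: [-5.3, 5.5, 1.4]
opening: 0.177
grasp_force: 61.5
```

```bash
python3 -c "
from st import *
st()"
```

```text
t 19.7 d,s,z mm [-20.15 -43.17  55.01] yaw/tilt [ 0.   -0.   -6.28] F d,s,z -5.755432692794368 5.034038623917669 1.4087757491583974
```

Scaled: -0.8 mm / 1000 = -0.0008, -0.4 mm / 1000 = -0.0004.

Request:
apply_moves:
  offset:
    - [-0.0004,0,0]
    - [-0.0008,0,0]
  rotation:
    - [0,0,0]
    - [0,0,0]
  hand: [0,0]

```text
clock: 19.9
tool_pos: [0.5684, -0.0419, 0.055]
tool_rot: [-2.306, -2.128, -0.002]
force: [-5.3, 7.7, 0.9]
opening: 0.177
grasp_force: 61.6
```

Scaled: -0.7 mm / 1000 = -0.0007, -0.4 mm / 1000 = -0.0004.

Request:
apply_moves:
  offset:
    - [-0.0004,0,0]
    - [-0.0007,0,0]
  rotation:
    - [0,0,0]
    - [0,0,0]
  hand: [0,0]

```text
clock: 20.1
tool_pos: [0.5684, -0.042, 0.0551]
tool_rot: [-2.305, -2.128, -0.003]
force: [-5.3, 9.9, 2.2]
opening: 0.178
grasp_force: 61.6
```

```bash
python3 -c "
from st import *
st()"
```

```text
t 20.1 d,s,z mm [-20.17 -43.77  55.09] yaw/tilt [ 0.   -0.   -6.28] F d,s,z -6.065979213352954 9.432443241918998 2.175053558079147
```

On the stop. Press slightly more and hold.

Scaled: -0.4 mm / 1000 = -0.0004, -0.3 mm / 1000 = -0.0003.

Request:
apply_moves:
  offset:
    - [-0.0003,0,0]
    - [-0.0004,0,0]
    - [-0.0004,0,0]
    - [-0.0004,0,0]
    - [-0.0004,0,0]
    - [-0.0004,0,0]
  rotation:
    - [0,0,0]
    - [0,0,0]
    - [0,0,0]
    - [0,0,0]
    - [0,0,0]
    - [0,0,0]
  hand: [0,0,0,0,0,0]

```text
clock: 20.7
tool_pos: [0.5684, -0.042, 0.0552]
tool_rot: [-2.305, -2.128, -0.004]
force: [-5.3, 10.8, 1.4]
opening: 0.178
grasp_force: 61.7
```

```bash
python3 -c "
from st import *
st()"
```

```text
t 20.7 d,s,z mm [-20.14 -43.78  55.16] yaw/tilt [ 0.   -0.   -6.28] F d,s,z -6.14264535196585 10.360623460211455 1.4269811215887127
```

Scaled: -80 mm / 1000 = -0.08, -70 mm / 1000 = -0.07.

Request:
apply_moves:
  offset:
    - [0.0007,-0.0004,0]
    - [0.0014,-0.0009,0]
    - [0.0021,-0.0015,0]
    - [0.0028,-0.0022,0]
    - [0.004,-0.004,0]
    - [0.007,-0.007,0]
    - [0.012,-0.012,0]
    - [0.016,-0.016,0]
    - [0.016,-0.016,-0.03]
    - [0.016,-0.016,-0.07]
    - [0.016,-0.016,-0.08]
    - [0.016,-0.016,-0.08]
  rotation:
    - [0,0,0]
    - [0,0,0]
    - [0,0,0]
    - [0,0,0]
    - [0,0,0]
    - [0,0,0]
    - [0,0,0]
    - [0,0,0]
    - [0,0,0]
    - [0,0,0]
    - [0,0,0]
    - [0,0,0]
  hand: [0,0,0,0,0,0,0,0,0,0,0,0]

```text
clock: 21.9
tool_pos: [0.555, -0.0276, 0.1376]
tool_rot: [2.307, 2.127, 0.004]
force: [-0.6, 0.2, -1.3]
opening: 0.181
grasp_force: 61.4
```

Run:
```python
from st import *
s=st();print(s["tool_pos"],s["opening"])
f=imaging.grab_frame("scene")
a=cv2.resize(f[235:300,170:270],(800,520),interpolation=cv2.INTER_CUBIC)
cv2.imwrite("pics/c8.png",cv2.convertScaleAbs(a,alpha=1.4)[:,:,::-1])
```

```text
t 21.9 d,s,z mm [-34.62 -30.46 137.6 ] yaw/tilt [ 0.  0. -0.] F d,s,z -0.5822573261658982 0.17378332435750216 -1.2660969429684619
[ 0.56 -0.03  0.14] 0.18119589115660253
```

View pics/c8.png

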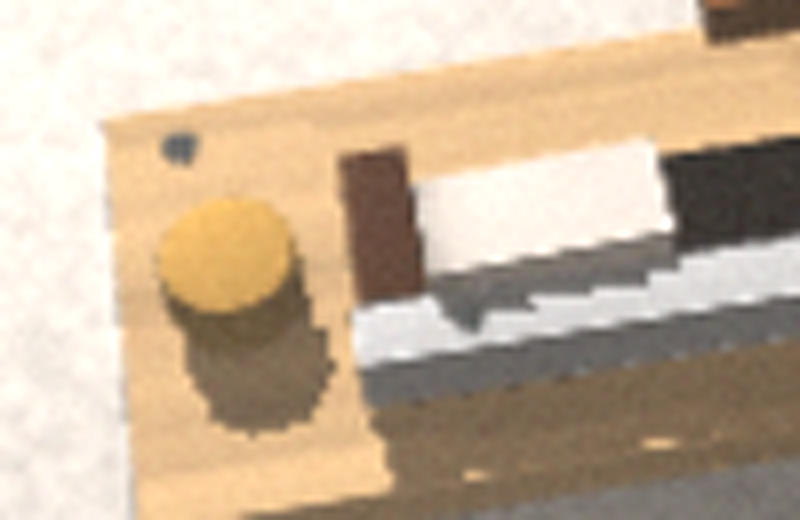

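The crop shows the blank square in the corner: it meets the stop at x≈415 and lies along the fence from (425,270) to (670,235), with the tin undisturbed. Returning the stick.

Scaled: 344 mm / 1000 = 0.344, -129 mm / 1000 = -0.129, -1.708 rad / 3.1416 = -0.5437.

Request:
apply_moves:
  offset:
    - [0.344,-0.129,0]
    - [0.344,-0.129,0]
    - [0.344,-0.129,0]
    - [0.344,-0.129,0]
    - [0.344,-0.129,0]
    - [0.344,-0.129,0]
    - [0.344,-0.129,0]
    - [0.344,-0.129,0]
    - [0.344,-0.129,0]
    - [0.344,-0.129,0]
    - [0.344,-0.129,0]
    - [0.344,-0.129,0]
  rotation:
    - [0,0,-0.5437]
    - [0,0,-0.5437]
    - [0,0,-0.5437]
    - [0,0,-0.5437]
    - [0,0,-0.5437]
    - [0,0,-0.5437]
    - [0,0,-0.5437]
    - [0,0,-0.5437]
    - [0,0,-0.5437]
    - [0,0,-0.5437]
    - [0,0,-0.5437]
    - [0,0,-0.5437]
  hand: [0,0,0,0,0,0,0,0,0,0,0,0]

```text
clock: 23.15
tool_pos: [0.4523, 0.3252, 0.1325]
tool_rot: [0.096, -3.137, 0.004]
force: [0.1, 0.5, -1.3]
opening: 0.176
grasp_force: 61.4
```

Request:
apply_moves:
  offset:
    - [0,0,0]
    - [0,0,0]
    - [0,0,0]
  rotation:
    - [0,0,0]
    - [0,0,0]
    - [0,0,0]
  hand: [0,0,0]

```text
clock: 23.45
tool_pos: [0.453, 0.3255, 0.1344]
tool_rot: [0.086, -3.139, 0.001]
force: [0.1, -0.2, -0.6]
opening: 0.177
grasp_force: 61.4
```

Run:
```python
from st import *
np.set_printoptions(precision=4,suppress=True)
s=r.get_state();print(s["tool_pos"],R.from_rotvec(s["tool_rot"]).as_euler("ZYX"),s["force"])
```

```text
[0.453  0.3255 0.1344] [-3.0868 -0.0012 -3.1408] [ 0.1363 -0.2034 -0.5524]
```

Scaled: 93 mm / 1000 = 0.093, 92 mm / 1000 = 0.092.

Request:
apply_moves:
  offset:
    - [0,0,0.03]
    - [0,0,0.06]
    - [0,0,0.075]
    - [0,0,0.085]
    - [0,0,0.09]
    - [0,0,0.092]
    - [0,0,0.093]
    - [0,0,0.093]
  rotation:
    - [0,0,0]
    - [0,0,0]
    - [0,0,0]
    - [0,0,0]
    - [0,0,0]
    - [0,0,0]
    - [0,0,0]
    - [0,0,0]
  hand: [0,0,0,0,0,0,0,0]

```text
clock: 24.25
tool_pos: [0.4538, 0.326, 0.0431]
tool_rot: [-0.088, 3.139, 0.001]
force: [-0.1, -1.4, -0.6]
opening: 0.183
grasp_force: 61.4
```

Scaled: 1 mm / 1000 = 0.001.

Request:
apply_moves:
  offset:
    - [0,0,0.001]
    - [0,0,0.001]
    - [0,0,0.001]
  rotation:
    - [0,0,0]
    - [0,0,0]
    - [0,0,0]
  hand: [0,0,0]

```text
clock: 24.55
tool_pos: [0.4534, 0.3258, 0.0415]
tool_rot: [-0.088, 3.14, 0.0]
force: [-0.3, 0.1, -0.6]
opening: 0.179
grasp_force: 61.4
```

2.6 mm still to go.

Request:
apply_moves:
  offset:
    - [0,0,0.001]
    - [0,0,0.002]
    - [0,0,0.0025]
    - [0,0,0.0025]
  rotation:
    - [0,0,0]
    - [0,0,0]
    - [0,0,0]
    - [0,0,0]
  hand: [0,0,0,0]

```text
clock: 24.95
tool_pos: [0.4533, 0.3258, 0.039]
tool_rot: [-0.088, 3.14, 0.0]
force: [-1.8, -0.8, 1.5]
opening: 0.176
grasp_force: 61.9
```

Scaled: -163 mm / 1000 = -0.163, -120 mm / 1000 = -0.12.

Request:
apply_moves:
  offset:
    - [0,0,0]
    - [0,0,0]
    - [0,0,0]
    - [0,0,0]
    - [0,0,-0.005]
    - [0,0,-0.03]
    - [0,0,-0.07]
    - [0,0,-0.12]
    - [0,0,-0.163]
    - [0,0,-0.163]
    - [0,0,-0.163]
    - [0,0,-0.163]
  rotation:
    - [0,0,0]
    - [0,0,0]
    - [0,0,0]
    - [0,0,0]
    - [0,0,0]
    - [0,0,0]
    - [0,0,0]
    - [0,0,0]
    - [0,0,0]
    - [0,0,0]
    - [0,0,0]
    - [0,0,0]
  hand: [25,40,50,50,50,50,60,70,80,80,80,80]

```text
clock: 26.15
tool_pos: [0.4528, 0.3254, 0.2004]
tool_rot: [0.088, -3.138, 0.002]
force: [-0.4, 0.6, 0.3]
opening: 0.938
grasp_force: 0.0
```

Run:
```python
from st import *
import pickle
np.set_printoptions(precision=4,suppress=True)
s,m,f=snap("wrist");print(s["tool_pos"],s["opening"],s["force"])
f3=pickle.load(open("v3.pkl","rb"))[2]
# compare tray region with the picture before grasp: brown stick mask
for g in (f3,f):
    h=cv2.cvtColor(g[60:300,200:360],cv2.COLOR_RGB2HSV)
    k=((h[...,0]<13)&(h[...,1]>110)&(h[...,2]>25)).astype(np.uint8)
    k=cv2.morphologyEx(k,cv2.MORPH_OPEN,np.ones((3,3)))
    n,l,stt,c=cv2.connectedComponentsWithStats(k);i=1+np.argmax(stt[1:,4]);pt=cv2.minAreaRect(np.argwhere(l==i)[:,::-1].astype(np.float32));print(stt[i],c[i],pt)
# stone in scene/top: bright top of blank in the corner
m=imaging.camera_model("top");f=imaging.grab_frame("top")
g=f[170:225,225:355];h=cv2.cvtColor(g,cv2.COLOR_RGB2HSV)
m=imaging.camera_model("scene");f=imaging.grab_frame("scene");k=((f.min(2)>130)).astype(np.uint8)
roi=np.zeros_like(k);roi[250:275,220:256]=1;k*=roi
n,l,stt,c=cv2.connectedComponentsWithStats(k);i=1+np.argmax(stt[1:,4])
q=np.argwhere(l==i)[:,::-1]+0.0
w=np.array([plane(m,p,.048)-P0 for p in q]);ds=np.c_[w@ex,w@ey]*1e3
print(stt[i],cv2.minAreaRect(ds.astype(np.float32)),np.percentile(ds,[2,50,98],axis=0))
```

```text
[0.4528 0.3254 0.2004] 0.9378913682771225 [-0.4268  0.5671  0.2666]Traceback (most recent call last):
  File "<stdin>", line 11, in <module>
    return _wrapfunc(a, 'argmax', axis=axis, out=out, **kwds)
    return bound(*args, **kwds)
ValueError: attempt to get argmax of an empty sequence
```

Run:
```python
from st import *
import pickle
np.set_printoptions(precision=2,suppress=True)
f3=pickle.load(open("v3.pkl","rb"))[2];s,m,f=snap("wrist")
print("stick/tray rgb",f3[183,289],f3[115,288],f3[100,255])
for mm,g in ((pickle.load(open("v3.pkl","rb"))[1],f3),(m,f)):
    h=cv2.cvtColor(g,cv2.COLOR_RGB2HSV);ref=cv2.cvtColor(f3,cv2.COLOR_RGB2HSV)[115,288].astype(int)
    k=(np.abs(h.astype(int)-ref)<[5,50,35]).all(2).astype(np.uint8);k[:60]=0;k[300:]=0;k[:,:200]=0;k[:,380:]=0
    n,l,t,c=cv2.connectedComponentsWithStats(k);i=1+np.argmax(t[1:,4]);(cx,cy),sz,a=cv2.minAreaRect(np.argwhere(l==i)[:,::-1].astype(np.float32))
    print(ref,t[i],sz,a,plane(mm,(cx,cy),.03)*1e3)
m=imaging.camera_model("scene");f=imaging.grab_frame("scene")
k=cv2.threshold(f[250:275,220:256].min(2),0,255,cv2.THRESH_OTSU)
n,l,t,c=cv2.connectedComponentsWithStats(k[1])
for i in range(1,n):
    if t[i,4]<60: continue
    w=np.array([plane(m,p,.048)-P0 for p in np.argwhere(l==i)[:,::-1]+[220,250]]);ds=np.c_[w@ex,w@ey]*1e3
    print(t[i],k[0],cv2.minAreaRect(ds.astype(np.float32)),np.percentile(ds,[2,98],axis=0))
```

```text
stick/tray rgb [92 65 42] [95 67 45] [130 103  76]
[ 13 134  95] [  230    71   109   221 15900] (214.3886260986328, 100.04198455810547) 84.80557250976562 [460.29 323.27  30.  ]
[ 13 134  95] [  217    89   100   211 16608] (207.6016845703125, 99.04544830322266) 88.26429748535156 [458.36 322.06  30.  ]
[  2   2  32  17 371] 121.0 ((-16.504432678222656, -110.8211898803711), (29.768468856811523, 62.44681167602539), 2.194446325302124) [[ -30.9  -140.66]
 [  -2.2   -80.86]]
[11 17 25  8 85] 121.0 ((16.659982681274414, -102.11692810058594), (14.082505226135254, 50.71763610839844), 6.314846992492676) [[   9.77 -124.61]
 [  21.37  -78.37]]
```

```bash
python3 -c "
from bench import job_done
print(job_done())"
```

```text
the job is handed in; nothing more can be done
None
```

The job is handed in, though no verdict came back: the blank was fed flush along the fence and sits in the corner against the stop by my last camera check. The stick is back in its tray, sole down, and the measured wrist forces stayed under about 11 N throughout.

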